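Return the microscope accessories to their own stands

ROBOT

A 6-joint arm with a two-finger parallel gripper is mounted at the origin on the work surface. World frame = base frame: x ahead of the robot, y to its left, z up, the work surface at z = 0. Lengths are in mm, angles in rad, forces in N, time in s.
With the tool pointing down it reaches from about 350 to 775 mm from the base axis. Payload 7.3 kg.
Tool frame: the origin (TCP) lies at the very end of the fingers, on their centre line; the grasp point (between the pads) lies 19 mm behind it; z points along the fingers, y is the line along which they close (so a half turn about z gives the same grasp; the last joint's range is limited). The gripper opens to 92 mm and grips with 3 to 60 N. Pads are 19 mm wide; open, the fingers measure 130 mm over their backs; the gripper's body (75 mm by 190 mm) begins 47 mm behind the grasp point.
Start: joints at [-1.439, 0.342, 1.524, -0, 1.275, -0.146], TCP at [143.999, -504.888, 204.441] pointing down, gripper open.
Joint ranges: [-2.53, 2.53], [-0.77, 2.02], [0.04, 2.7], [-1, 4.14], [0.28, 2.66], [-3.11, 3.11]. Speed limits (rad/s): [2.57, 2.57, 3.14, 3.14, 3.14, 3.14].

INTERFACE

Orientations are given as a rotation vector (axis times angle).
In Python, from station import arm gives the robot as it stands. The module is installed in compiled form; this text tells all that it offers.
- The arm moves only by the tool move_arm, never from a script. Its argument "commands" is a list of rows, each a list of 4 numbers: the shift along the tool's x, y, z in cm, then the turn about the tool's z in rad. In form: [[tx, ty, tz, roll], ...]. A call has 1 to 8 rows; each row shifts and turns the commanded pose from where the row before left it, along the tool's axes as they then stand; what a row does not reach is not made up. A row lasts 1/12 s, in which the tool goes at most 41.7 mm and 7.16 degrees, less where a joint would pass 70% of its speed; a pose out of reach is approached as far as the arm can. A call is refused whole if a number of a shift passes 4.17 or a number of a turn 0.125, either way. A call with a gripper value outside its range is refused whole. "gripper" is the finger opening in cm, from 0 to 9.18, set as the call begins (left out, the last holds). The fingers move at their own pace and stop on an object; "newtons" is the grip in N (left out, the last holds). Time passes only in rows, so rows that do not move let the fingers close. It gives the time, the measured TCP pose, the force, the opening and the grip force at its end, in the units of the state.
- arm.observe(): the state, without advancing time (a new reading comes with each control period).
- arm.camera(name): name is "scene" or "top"; returns (picture, depth): 400x640x3 uint8, blue, green, red; 400x640 float32, mm along the optical axis (not along the pixel's ray), 0 where there is no reading.
- arm.calibration(name): a dict with "K" (3x3 intrinsics, pixels), "D" ([k1, k2, p1, p2, k3] as OpenCV has them; the pictures are not rectified), "origin" and "rotation" of the camera in the world. Camera axes: x right, y down, z forward; pixel columns grow to the right and rows downward; lengths in mm; the calibration is good to about 2 mm. A picture is of the moment at which its call begins. calibration takes no time and is no camera call.
- arm.job_done(): hands the job in; it is judged then, once.
The state is a dict: "time": time; "qpos": joint angles; "dq": joint speeds; "effort": joint torques, N m; "tool_pos": TCP position; "ee_rot": TCP orientation; "wrist_force": force on the tool from outside, world axes, zero at the start; "wrist_torque": the same for the moment, N m; "width": opening from 0.0 (shut) to 1.0 (fully open); "grip_force": force on a finger pad.
Only numpy, scipy, OpenCV 4.12 (cv2) and the standard library are available. Lean on these libraries where they do the work, as an engineer would, in place of code of your own. Each camera call takes 0.05 s, during which the arm holds its last target. There are 200 camera calls.

TASK

The four microscope accessories have been left on each other's stands: put each one back upright on the middle of the stand that matches its shape (the wide lens on the large round stand, the slim eyepiece on the small round one, the square bottle on the square one, the slide box on the long one). Use the empty slatted rack as the halfway place, and leave it empty at the end. Never put or drop any of the four on the bare bench, and do not knock any of them over.

Things in the scene. Friction and masses are not known exactly. Their poses are not given: they have to be found in the camera images.
- lens_center (a point): The auxiliary lens: a short wide black cylinder, 54 mm across and 34 mm high, with a dark glass face in a thin bright ring on top. Point at its centre, 17 mm above its foot; z is its upright axis. About 0.18 kg. Its home is the large round stand.
- eyepiece_center (a point): The eyepiece: a slim upright round tube, 64 mm high: bare aluminium barrel 30 mm across for the lower 30 mm, black body 38 mm across from 30 to 56 mm up, black rubber eyecup 34 mm across on top. Point at its centre, 32 mm above its foot; z is its upright axis. About 0.12 kg. Its home is the small round stand.
- bottle_center (a point): The square bottle: green glass, 42 x 42 mm in plan along its x and y axes and 50 mm high, with a round white cap 36 mm across on top, 70 mm in all. Point at its centre, 35 mm above its foot; z is its upright axis. About 0.15 kg. Its home is the square stand.
- slidebox_center (a point): The slide box: a closed long grey box with white lid, 84 mm along its x, 34 mm along its y, 36 mm high. Point at its centre, 18 mm above its foot; z is its upright axis. About 0.11 kg. Its home is the long stand.
- stand_large_round: Large round stand, 116 mm across: home of the lens. Fixed to the bench, white plastic foot with a flat cork top, 14 mm high, no rim. Origin: centre of its underside, on the bench; z up.
- stand_small_round: Small round stand, 72 mm across: home of the eyepiece. Fixed to the bench, white plastic foot with a flat cork top, 14 mm high, no rim. Origin: centre of its underside, on the bench; z up.
- stand_square: Square stand, 92 x 92 mm: home of the square bottle. Fixed to the bench, white plastic foot with a flat cork top, 14 mm high, no rim. Origin: centre of its underside, on the bench; z up.
- stand_long: Long stand, 124 mm along its x and 62 mm along its y: home of the slide box. Fixed to the bench, white plastic foot with a flat cork top, 14 mm high, no rim. Origin: centre of its underside, on the bench; z up.
- rack: Slatted rack of bare aluminium bars, 100 x 100 mm, flat top 14 mm above the bench; empty at the start, the halfway place. Fixed. Origin: centre of its underside, on the bench; z up. Between the stands and the rack lies small loose clutter, up to 30 mm tall and at least 65 mm from the centre of any of them; nothing taller stands within 0.15 m of any of them except the four accessories themselves.
Not all that is in view belongs to the job. What is shaped like the part that bears slidebox_center but turquoise is not meant.

How it is judged:
By the outcome, as a careful person would: the job done as asked, in the order asked, and still so for the second after the job is handed in, with the robot touching nothing.
It also fails if it takes over 138 s, if anything falls off the work surface, if the arm or the gripper's body presses on something with over 40 N, if the wrist force passes 120 N, or if a joint passes its speed limit or range.

## Working session

There is one attempt and no reset: what is moved stays moved. The work goes in short steps, Python scripts to look and compute and a tool call to move; the robot and the scene stay as the last step left them, time stands still between calls to the robot, and variables do not carry over. Pictures are saved under pics/ and viewed, at most 14 in all, crops included, and the job is handed in when it is done.

Besides the shell and the picture viewer there is one more tool, called after "Request:" by a JSON object that holds its "method" and its "body". move_arm: Moves the arm, as the interface text tells. Its arguments: {"type":"object","properties":{"commands":{"type":"array","items":{"type":"array","items":{"type":"number"}}},"gripper":{"type":"number"},"newtons":{"type":"number"}},"required":["commands"]}

```bash
mkdir -p pics; python3 - <<'E'
from station import arm
import cv2,numpy as np
s=arm.observe(); print(s)
for n in("scene","top"):
    p,d=arm.camera(n); cv2.imwrite(f"pics/{n}0.png",p); np.savez(f"{n}0.npz",p=p,d=d)
    print(n,arm.calibration(n))
E
```

```text
{'time': 0.0, 'qpos': array([-1.43901331e+00,  3.42731775e-01,  1.52503302e+00, -1.62641972e-05,
        1.27541569e+00, -1.46007788e-01]), 'dq': array([-0.00039436,  0.00053147, -0.00177123, -0.00263893,  0.00171437,
       -0.00050353]), 'effort': array([-1.46079372e-03, -4.31244493e+01, -2.44222391e+01,  7.15115061e-02,
        5.58469445e-02, -1.30600365e-04]), 'tool_pos': array([ 143.92343732, -504.41277294,  203.73472093]), 'ee_rot': array([-3.10976400e+00, -4.34738646e-01,  6.69207348e-06]), 'wrist_force': array([ 0.31957658, -0.27629272, -0.24051908]), 'wrist_torque': array([ 0.02584416, -0.0139883 , -0.03723419]), 'grip_force': 0.0, 'width': 0.9988819038263752}
scene {'K': array([[401.32857573,   0.        , 319.08467015],
       [  0.        , 401.32857573, 197.82653893],
       [  0.        ,   0.        ,   1.        ]]), 'D': array([-0.09793308,  0.        ,  0.        ,  0.        ,  0.        ]), 'origin': array([1084.09762759,  -48.72096299,  733.30910195]), 'rotation': array([-1.99346679, -1.71103985,  0.5393088 ])}
top {'K': array([[461.71166576,   0.        , 324.39822231],
       [  0.        , 461.71166576, 201.4237493 ],
       [  0.        ,   0.        ,   1.        ]]), 'D': array([-0.07655499,  0.        ,  0.        ,  0.        ,  0.        ]), 'origin': array([504.96938547, -10.68680694, 992.69911446]), 'rotation': array([-2.12345183,  2.1511788 , -0.10298477])}
```

View pics/top0.png

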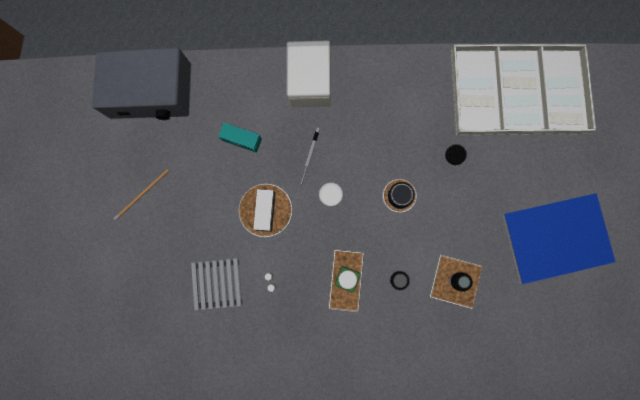

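View pics/scene0.png

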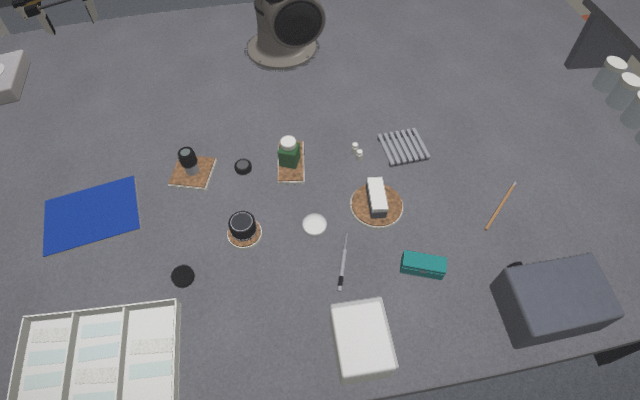

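The top view shows the slide box on the large round stand (265,210), the lens on the small round stand (400,195), the bottle on the long stand (347,280) and the eyepiece on the square stand (457,282). The empty rack is at (216,285), and the turquoise decoy box at (240,137). The scene view shows the same layout.

```bash
cat > h.py <<'E'
import cv2,numpy as np
from station import arm
def cal(n):
    c=arm.calibration(n); return c["K"],c["D"],c["origin"],cv2.Rodrigues(c["rotation"])[0]
def ray(n,uv,z):
    K,D,o,R=cal(n); u=cv2.undistortPoints(np.float32(uv).reshape(-1,1,2),K,D).reshape(-1,2)
    d=np.c_[u,np.ones(len(u))]@R.T; return o+d*((z-o[2])/d[:,2])[:,None]
def cloud(n,d):
    K,D,o,R=cal(n); v,u=np.mgrid[:400,:640]
    q=cv2.undistortPoints(np.stack([u,v],-1).reshape(-1,1,2).astype(np.float32),K,D).reshape(-1,2)
    return ((np.c_[q,np.ones(len(q))]*d.reshape(-1,1))@R.T+o).reshape(400,640,3)
def rect(P):
    (c,s,a)=cv2.minAreaRect(np.float32(P[:,:2])); 
    if s[0]<s[1]: s=s[::-1]; a+=90
    return np.round(c,1),np.round(s,1),round((a+90)%180-90,1)   # angle of the long side from x
E
python3 - <<'E'
from h import *
W={}
for n in("scene","top"):
    f=np.load(n+"0.npz");p=f["p"].astype(int);d=f["d"];C=cloud(n,d);W[n]=C
    print(n,"bench z",np.nanmedian(C[...,2][d>0]))
    m=((p[...,2]-p[...,0]>25)&(C[...,2]<30)).astype(np.uint8)
    m=cv2.morphologyEx(m,cv2.MORPH_CLOSE,np.ones((3,3)))
    k,l,st,ce=cv2.connectedComponentsWithStats(m)
    for i in range(1,k):
        if st[i,4]<150: continue
        v,u=np.where(l==i); P=ray(n,np.c_[u,v],14); h=cv2.minEnclosingCircle(np.float32(P[:,:2]))
        print("cork",st[i],rect(P),"circ",np.round(h[0],1),round(h[1],1), "z",np.median(C[v,u,2]))
    # tall
    m=((C[...,2]>30)&(C[...,2]<120)&(d>0)).astype(np.uint8)
    k,l,st,ce=cv2.connectedComponentsWithStats(m)
    for i in range(1,k):
        if st[i,4]<40 or st[i,4]>3000: continue
        v,u=np.where(l==i);P=C[v,u];zt=np.percentile(P[:,2],90);t=P[P[:,2]>zt-7]
        print("tall",st[i],"top",round(zt,1),rect(t), "mean",t.mean(0).round(1),p[v,u].mean(0).round())
# rack
C=W["top"];u0=slice(255,315),slice(185,248)
P=C[u0].reshape(-1,3);P=P[(P[:,2]>9)&(P[:,2]<25)];print("rack",len(P),rect(P),P.mean(0))
E
```

```text
scene bench z -0.12207980709530375
cork [278 141  26  40 440] (array([470.1, -23. ]), array([120.3,  57.8]), -5.7) circ [470.3 -21.3] 64.6 z 13.784515947229522
cork [168 156  47  32 807] (array([ 464.2, -254. ]), array([89. , 88.8]), 74.3) circ [ 465.6 -253.6] 60.3 z 12.990349269563808
cork [ 351  185   52   41 1088] (array([622.7, 147.8]), array([111.1, 104.5]), 81.3) circ [620.4 148.3] 56.4 z 13.79505794948767
cork [485 185  30  45 175] (array([669.2, 416.8]), array([149.8,   7. ]), -47.5) circ [669.1 416.7] 74.9 z 6.148454963157064
cork [228 221  33  26 240] (array([ 656. , -138.7]), array([67.3, 51.4]), -79.0) circ [ 647.9 -140.4] 34.2 z 13.838539668485396
tall [256  17  41  36 543] top 104.5 (array([ 33. , -53.1]), array([61.1,  9.6]), 33.7) mean [ 39.2 -49.7 108.1] [73. 76. 79.]
tall [ 569   31   71   91 2732] top 95.6 (array([325.8, 912.4]), array([258. , 153.5]), -9.0) mean [265.9 917.   97.8] [106. 104. 103.]
tall [  0  49  27  49 922] top 55.3 (array([   9.4, -828.2]), array([202.6,  72. ]), 9.3) mean [   4.7 -822.3   53.5] [151. 150. 153.]
tall [278 136  23  29 526] top 84
[... 1479 characters left out ...]
05.8]), array([83.4, 34.8]), 69.6) mean [777.6 205.4  36.8] [118. 121.  37.]
tall [388 182  27  27 557] top 51.1 (array([ 642.3, -138. ]), array([52.5, 52. ]), 61.6) mean [ 641.9 -137.7   49. ] [53. 51. 51.]
tall [253 189  22  42 723] top 52.9 (array([614.7, 148.8]), array([84. , 34.6]), -5.0) mean [614.4 148.4  50.8] [176. 175. 177.]
tall [335 266  26  27 452] top 85.9 (array([471.1, -23. ]), array([33.1, 33. ]), 89.2) mean [471.3 -23.   84.3] [133. 146. 136.]
tall [451 272  22  20 329] top 80.5 (array([ 464.4, -249.6]), array([33.2, 32.4]), -29.2) mean [ 464.  -248.9   78.7] [44. 46. 45.]
rack 1644 (array([461.4, 256. ]), array([101. , 100.7]), 4.9) [460.90571719 255.91887515  14.62857976]
```

```bash
cat >> h.py <<'E'
def go(x,y,z,yaw=None,step=4.0):
    s=arm.observe();R=cv2.Rodrigues(s["ee_rot"])[0];p=s["tool_pos"]
    y0=np.arctan2(R[1,0],R[0,0]); r=0 if yaw is None else -((np.radians(yaw)-y0+np.pi/2)%np.pi-np.pi/2)
    d=(np.array([x,y,z])-p)/10
    n=int(max(np.ceil(np.abs(d).max()/step*1.0),np.ceil(np.linalg.norm(d)/step),np.ceil(abs(r)/.12),1))
    print("t",round(s["time"],1),"pos",p.round(1),"yaw",round(np.degrees(y0),1),"q6",s["qpos"][5].round(2),"tilt",np.round(R[:,2],3),"F",s["wrist_force"].round(1),"w",round(s["width"]*92,1),"g",round(s["grip_force"],1))
    print(n,[[*(np.round(cv2.Rodrigues(R@cv2.Rodrigues(np.array([0,0,r*i/n]))[0])[0].ravel()*0+(R@cv2.Rodrigues(np.array([0,0,r*i/n]))[0]).T@d/n,2)).tolist(),round(r/n,3)] for i in range(n)])
E
sed -i 's/cv2.Rodrigues(R@cv2.Rodrigues(np.array(\[0,0,r\*i\/n\]))\[0\])\[0\].ravel()\*0+//' h.py
python3 - <<'E'
from h import *
for n in("top","scene"):
    f=np.load(n+"0.npz");p=f["p"].astype(int);C=cloud(n,f["d"])
    m=(p[...,1]-p[...,2]>12)&(p[...,1]-p[...,0]>5)&(np.hypot(C[...,0]-470,C[...,1]+23)<60)
    v,u=np.where(m&(abs(C[...,2]-64)<7));print(n,m.sum(),len(u), rect(ray(n,np.c_[u,v],64)) if len(u) else 0)
    v,u=np.where(m);Q=C[v,u];print(rect(Q),Q[:,2].min(),Q[:,2].max())
    S=slice(120,190) if n=="scene" else slice(240,320); T=slice(265,315) if n=="scene" else slice(320,375)
    cv2.imwrite(f"pics/b{n}.png",cv2.resize(f["p"][S,T],None,fx=8,fy=8,interpolation=cv2.INTER_CUBIC)[:560])
a=cv2.imread("pics/btop.png");b=cv2.imread("pics/bscene.png");h=min(len(a),len(b))
c=np.hstack([a[:h],b[:h]]);c=cv2.resize(c,None,fx=.95,fy=.95);print(c.shape);cv2.imwrite("pics/b.png",c)
go(615.5,147.2,140,-5.4)
E
```

```text
top 157 150 (array([471.8, -22.3]), array([40.5, 40.1]), -22.7)
(array([471.8, -22.3]), array([40.4, 40.2]), -22.4) 60.29857853468411 87.10807292853008
scene 369 138 (array([478. , -25.2]), array([42.3, 42.1]), 66.6)
(array([476.3, -25.6]), array([42.4, 37.9]), 68.1) 16.41622148971817 77.97289096408349
(532, 798, 3)
t 0.1 pos [ 143.9 -504.5  203.8] yaw 15.9 q6 -0.15 tilt [-0.     0.001 -1.   ] F [-0.1  0.2  0.8] w 91.8 g 0.0
21 [[3.01, -2.37, 0.31, np.float64(0.018)], [2.97, -2.42, 0.31, np.float64(0.018)], [2.92, -2.47, 0.31, np.float64(0.018)], [2.88, -2.52, 0.31, np.float64(0.018)], [2.84, -2.58, 0.31, np.float64(0.018)], [2.79, -2.63, 0.31, np.float64(0.018)], [2.74, -2.67, 0.31, np.float64(0.018)], [2.69, -2.72, 0.31, np.float64(0.018)], [2.65, -2.77, 0.31, np.float64(0.018)], [2.6, -2.82, 0.31, np.float64(0.018)], [2.55, -2.86, 0.31, np.float64(0.018)], [2.49, -2.91, 0.31, np.float64(0.018)], [2.44, -2.95, 0.31, np.float64(0.018)], [2.39, -2.99, 0.31, np.float64(0.018)], [2.34, -3.03, 0.31, np.float64(0.018)], [2.28, -3.08, 0.31, np.float64(0.018)], [2.23, -3.12, 0.31, np.float64(0.018)], [2.17, -3.15, 0.31, np.float64(0.018)], [2.12, -3.19, 0.31, np.float64(0.018)], [2.06, -3.23, 0.31, np.float64(0.018)], [2.0, -3.27, 0.31, np.float64(0.018)]]
```

View pics/b.png

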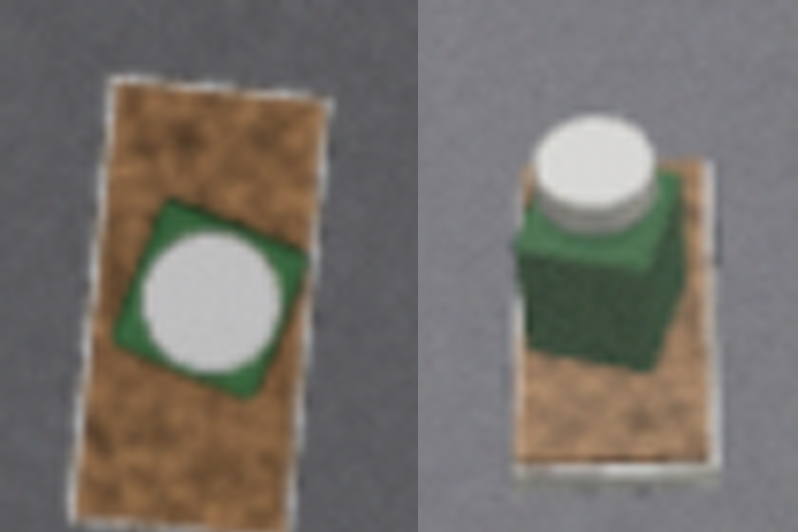

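The crop shows the bottle turned about -23° relative to the x axis on the long stand. I'll head for the slide box now.

Request:
{"method": "move_arm", "body": {"commands": [[3.0, -2.4, 0.3, 0.018], [3.0, -2.4, 0.3, 0.018], [2.9, -2.5, 0.3, 0.018], [2.9, -2.5, 0.3, 0.018], [2.8, -2.6, 0.3, 0.018], [2.8, -2.6, 0.3, 0.018], [2.7, -2.7, 0.3, 0.018], [2.7, -2.7, 0.3, 0.018]], "gripper": 6.5}}

```text
time: 0.77
tool_pos: [323.9, -254.9, 180.2]
ee_rot: [-3.135, -0.208, 0.0]
wrist_force: [1.0, 0.4, 0.7]
width: 0.708
grip_force: 0.0
```

Request:
{"method": "move_arm", "body": {"commands": [[2.6, -2.8, 0.3, 0.018], [2.6, -2.8, 0.3, 0.018], [2.6, -2.9, 0.3, 0.018], [2.5, -2.9, 0.3, 0.018], [2.4, -2.9, 0.3, 0.018], [2.4, -3.0, 0.3, 0.018], [2.3, -3.0, 0.3, 0.018], [2.3, -3.1, 0.3, 0.018]]}}

```text
time: 1.43
tool_pos: [504.0, -7.3, 156.0]
ee_rot: [3.141, -0.017, -0.001]
wrist_force: [0.1, -0.4, 0.7]
width: 0.707
grip_force: 0.0
```

Request:
{"method": "move_arm", "body": {"commands": [[2.2, -3.1, 0.3, 0.018], [2.2, -3.2, 0.3, 0.018], [2.1, -3.2, 0.3, 0.018], [2.1, -3.2, 0.3, 0.018], [2.0, -3.3, 0.3, 0.018], [0, 0, 0, 0], [0, 0, 0, 0], [0, 0, 0, 0]]}}

```text
time: 2.1
tool_pos: [616.1, 145.5, 140.6]
ee_rot: [3.137, -0.156, -0.003]
wrist_force: [-0.4, 0.2, 0.8]
width: 0.708
grip_force: 0.0
```

```bash
python3 - <<'E'
from h import *
go(615.5,147.2,60,-5.4)
p,d=arm.camera("top");q,_=arm.camera("scene");cv2.imwrite("pics/t1.png",p);cv2.imwrite("pics/s1.png",q)
E
```

```text
t 2.1 pos [616.1 145.5 140.6] yaw -5.7 q6 1.78 tilt [-0.002 -0.001 -1.   ] F [-0.4  0.2  0.8] w 65.2 g 0.0
3 [[-0.02, -0.06, 2.69, np.float64(-0.002)], [-0.02, -0.06, 2.69, np.float64(-0.002)], [-0.02, -0.06, 2.69, np.float64(-0.002)]]
```

View pics/s1.png

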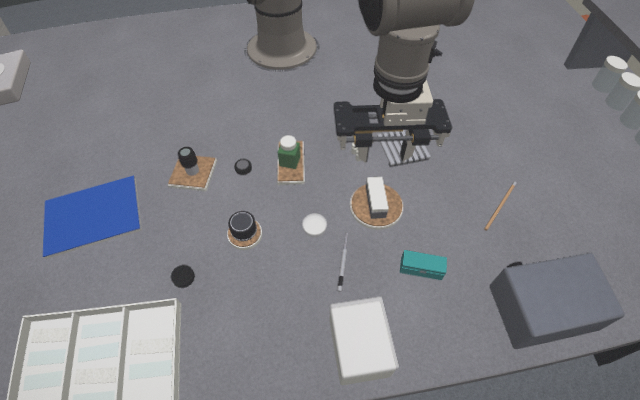

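The scene view shows the gripper open above the slide box, with the fingertips at about (362,158) and (407,160). Next I descend to just above the lid and check that projection.

Request:
{"method": "move_arm", "body": {"commands": [[0, -0.17, 2.7, 0], [0, 0, 2.7, 0], [0, 0, 2.2, 0], [0, 0, 0, 0]]}}

```text
time: 2.53
tool_pos: [613.5, 145.7, 61.3]
ee_rot: [3.136, -0.16, -0.013]
wrist_force: [-1.7, -0.6, -1.1]
width: 0.708
grip_force: 0.0
```

```bash
python3 - <<'E'
from h import *
go(615.5,147.2,18,-5.4)
q,_=arm.camera("scene");s=arm.observe()
R=cv2.Rodrigues(s["ee_rot"])[0];pts=np.array([s["tool_pos"]+R[:,1]*k for k in(-33,0,33)])
K,D,o,Rc=cal("scene");uv=cv2.projectPoints(pts,Rc.T,-Rc.T@o,K,D)[0].reshape(-1,2);print(uv)
cv2.imwrite("pics/s2.png",cv2.resize(q[120:240,300:460],None,fx=5,fy=5))
E
```

```text
t 2.5 pos [613.5 145.7  61.3] yaw -5.8 q6 1.78 tilt [-0.008 -0.001 -1.   ] F [-1.7 -0.6 -1.1] w 65.1 g 0.0
2 [[0.11, -0.09, 2.16, np.float64(-0.004)], [0.11, -0.09, 2.16, np.float64(-0.004)]]
[[393.42693032 187.35834447]
 [377.73133356 187.98022798]
 [361.94473587 188.60804747]]
```

View pics/s2.png

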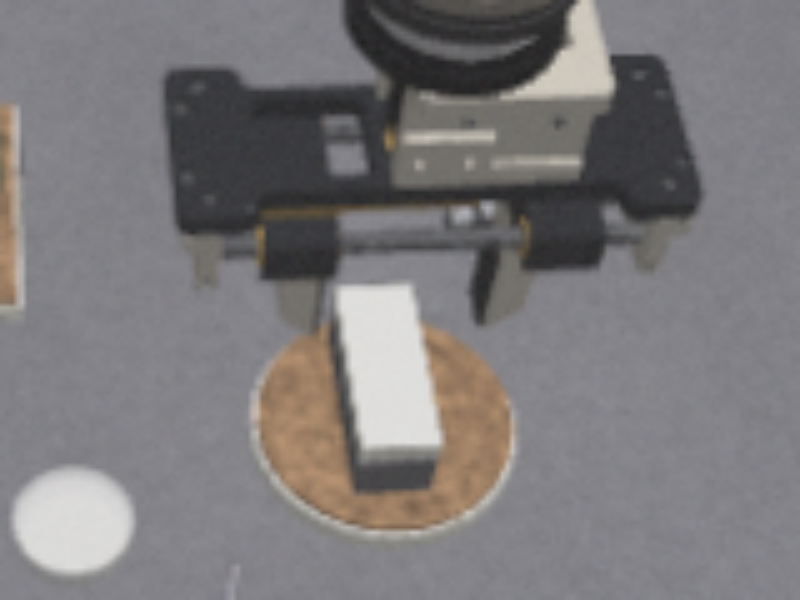

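The crop shows the fingertips at full-image (361,186) and (397,184), straddling the back half of the box. I'll check their x with depth before descending.

```bash
python3 - <<'E'
from h import *
go(615.5,147.2,18,-5.4)
q,d=arm.camera("scene");C=cloud("scene",d).reshape(-1,3)
for a,b in((56,66),(66,76),(76,86),(86,98)):
    P=C[(C[:,2]>a)&(C[:,2]<b)&(abs(C[:,0]-610)<60)&(abs(C[:,1]-147)<65)]
    for s in(-1,1):
        Q=P[(P[:,1]-147)*s>0]
        if len(Q): print(a,s,len(Q),Q.min(0).round(),Q.max(0).round(),np.median(Q,0).round(1))
E
```

```text
t 2.6 pos [615.1 146.1  63.8] yaw -5.8 q6 1.78 tilt [-0.005 -0.001 -1.   ] F [ 0.2 -0.2  0.5] w 64.9 g 0.0
2 [[0.02, -0.06, 2.29, np.float64(-0.004)], [0.02, -0.06, 2.29, np.float64(-0.004)]]
76 1 1 [613. 178.  85.] [613. 178.  85.] [612.6 178.4  84.9]
86 -1 16 [620. 100.  87.] [622. 113.  97.] [621.1 108.8  92.8]
86 1 31 [610. 176.  87.] [630. 189.  98.] [627.7 178.9  92.8]
```

Request:
{"method": "move_arm", "body": {"commands": [[0, -0.1, 2.3, 0], [0, 0, 2.2, 0], [0, 0, 0, 0], [0, 0, 0, 0]]}}

```text
time: 2.97
tool_pos: [617.4, 148.1, 21.6]
ee_rot: [3.138, -0.158, 0.001]
wrist_force: [0.1, -0.1, 1.0]
width: 0.707
grip_force: 0.0
```

```bash
python3 - <<'E'
from h import *
go(615.5,147.2,18,-5.4)
q,d=arm.camera("scene")
cv2.imwrite("pics/s3.png",cv2.resize(q[130:230,310:443],None,fx=6,fy=6))
E
```

```text
t 3.0 pos [617.4 148.1  21.6] yaw -5.8 q6 1.79 tilt [ 0.001 -0.    -1.   ] F [ 0.1 -0.1  1. ] w 65.0 g 0.0
1 [[-0.18, 0.11, 0.36, np.float64(-0.006)]]
```

View pics/s3.png

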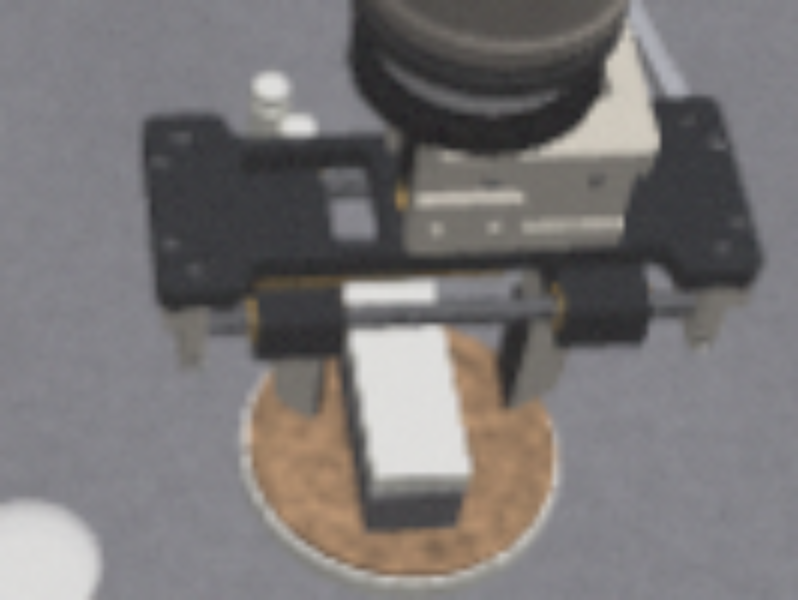

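The fingers straddle the middle of the slide box, with the tips at about crop (310,410) and (510,405). I'll lower slightly and close.

Request:
{"method": "move_arm", "body": {"commands": [[-0.18, 0.1, 0.35, 0], [0, 0, 0, 0]]}}

```text
time: 3.18
tool_pos: [615.7, 147.5, 18.3]
ee_rot: [-3.137, 0.158, -0.003]
wrist_force: [0.4, 0.2, 0.2]
width: 0.706
grip_force: 0.0
```

Request:
{"method": "move_arm", "body": {"commands": [[0, 0, 0, 0], [0, 0, 0, 0], [0, 0, 0, 0], [0, 0, 0, 0], [0, 0, 0, 0], [0, 0, 0, 0]], "gripper": 2.5, "newtons": 20}}

```text
time: 3.68
tool_pos: [615.2, 147.6, 17.0]
ee_rot: [3.137, -0.157, 0.0]
wrist_force: [-0.7, -0.4, 0.6]
width: 0.371
grip_force: 20.0
```

Request:
{"method": "move_arm", "body": {"commands": [[0, 0, -2, 0], [0, 0, -3, 0], [0, 0, -3, 0], [0, 0, -3, 0], [0, 0, -1, 0], [0, 0, 0, 0]]}}

```text
time: 4.18
tool_pos: [616.8, 147.9, 140.0]
ee_rot: [-3.137, 0.157, -0.009]
wrist_force: [0.1, -0.3, -1.4]
width: 0.372
grip_force: 20.0
```

```bash
python3 - <<'E'
from h import *
go(462,254.6,135,4.9,3)
E
```

```text
t 4.2 pos [616.8 147.9 140. ] yaw -5.7 q6 1.79 tilt [ 0.006  0.001 -1.   ] F [ 0.1 -0.3 -1.4] w 34.2 g 20.0
7 [[-2.35, -1.3, 0.06, np.float64(-0.027)], [-2.32, -1.36, 0.06, np.float64(-0.027)], [-2.28, -1.42, 0.06, np.float64(-0.027)], [-2.24, -1.48, 0.06, np.float64(-0.027)], [-2.2, -1.54, 0.06, np.float64(-0.027)], [-2.16, -1.6, 0.06, np.float64(-0.027)], [-2.12, -1.65, 0.06, np.float64(-0.027)]]
```

Request:
{"method": "move_arm", "body": {"commands": [[-2.35, -1.3, 0, -0.027], [-2.3, -1.35, 0, -0.027], [-2.3, -1.4, 0, -0.027], [-2.25, -1.5, 0, -0.027], [-2.2, -1.55, 0, -0.027], [-2.15, -1.6, 0, -0.027], [-2.1, -1.65, 0, -0.027], [0, 0, 0, 0]]}}

```text
time: 4.85
tool_pos: [455.3, 255.9, 134.6]
ee_rot: [3.137, 0.146, -0.01]
wrist_force: [-0.2, 1.1, 0.2]
width: 0.368
grip_force: 20.0
```

Request:
{"method": "move_arm", "body": {"commands": [[0, 0, 2, 0], [0, 0, 3, 0], [0, 0, 3, 0], [0, 0, 0, 0], [0, 0, 0, 0], [0, 0, 0, 0]]}}

```text
time: 5.35
tool_pos: [461.0, 254.2, 57.3]
ee_rot: [3.138, 0.139, 0.0]
wrist_force: [0.7, -0.5, -0.6]
width: 0.367
grip_force: 20.0
```

```bash
python3 - <<'E'
from h import *
go(462,254.6,18,4.9,3)
E
```

```text
t 5.3 pos [461.  254.2  57.3] yaw 5.1 q6 1.84 tilt [ 0. -0. -1.] F [ 0.7 -0.5 -0.6] w 33.7 g 20.0
2 [[0.05, -0.02, 1.96, np.float64(0.001)], [0.05, -0.02, 1.96, np.float64(0.001)]]
```

Request:
{"method": "move_arm", "body": {"commands": [[0.1, 0, 1.5, 0], [0, 0, 1.5, 0], [0, 0, 0.6, 0], [0, 0, 0, 0], [0, 0, 0.2, 0], [0, 0, 0, 0], [0, 0, 0, 0]]}}

```text
time: 5.93
tool_pos: [462.1, 254.6, 19.8]
ee_rot: [-3.138, -0.139, -0.003]
wrist_force: [-0.6, -0.7, -1.0]
width: 0.371
grip_force: 20.0
```

```bash
python3 - <<'E'
from h import *
go(462,254.6,17,4.9,3)
E
```

```text
t 5.9 pos [462.1 254.6  19.8] yaw 5.1 q6 1.84 tilt [ 0.002  0.    -1.   ] F [-0.6 -0.7 -1. ] w 34.1 g 20.0
1 [[-0.01, -0.0, 0.28, np.float64(0.003)]]
```

Request:
{"method": "move_arm", "body": {"commands": [[0, 0, 0.1, 0], [0, 0, 0.1, 0], [0, 0, 0, 0], [0, 0, 0, 0]]}}

```text
time: 6.27
tool_pos: [461.5, 254.4, 17.0]
ee_rot: [3.138, 0.139, 0.0]
wrist_force: [-0.4, -0.0, -0.6]
width: 0.367
grip_force: 20.0
```

Request:
{"method": "move_arm", "body": {"commands": [[0, 0, 0.1, 0], [0, 0, 0, 0], [0, 0, 0, 0]]}}

```text
time: 6.52
tool_pos: [461.5, 254.4, 16.9]
ee_rot: [-3.138, -0.14, -0.001]
wrist_force: [-2.4, -0.7, 8.1]
width: 0.366
grip_force: 20.0
```

Request:
{"method": "move_arm", "body": {"commands": [[0, 0, 0, 0], [0, 0, 0, 0], [0, 0, 0, 0], [0, 0, 0, 0]], "gripper": 6.0}}

```text
time: 6.85
tool_pos: [461.5, 254.3, 15.8]
ee_rot: [3.138, 0.139, -0.0]
wrist_force: [0.4, 0.6, 0.5]
width: 0.608
grip_force: 0.0
```

Request:
{"method": "move_arm", "body": {"commands": [[0, 0, -1, 0], [0, 0, -2, 0], [0, 0, -4, 0], [0, 0, -4, 0], [0, 0, -1.3, 0], [0, 0, 0, 0]]}}

```text
time: 7.35
tool_pos: [463.9, 255.3, 143.8]
ee_rot: [-3.136, -0.139, -0.013]
wrist_force: [-1.0, 0.2, 0.3]
width: 0.654
grip_force: 0.0
```

```bash
python3 - <<'E'
from h import *
go(643.8,-139,140)
E
```

```text
t 7.3 pos [463.9 255.3 143.8] yaw 5.1 q6 1.84 tilt [ 0.008  0.003 -1.   ] F [-1.   0.2  0.3] w 60.1 g 0.0
11 [[1.31, 3.72, 0.04, 0.0], [1.31, 3.72, 0.04, 0.0], [1.31, 3.72, 0.04, 0.0], [1.31, 3.72, 0.04, 0.0], [1.31, 3.72, 0.04, 0.0], [1.31, 3.72, 0.04, 0.0], [1.31, 3.72, 0.04, 0.0], [1.31, 3.72, 0.04, 0.0], [1.31, 3.72, 0.04, 0.0], [1.31, 3.72, 0.04, 0.0], [1.31, 3.72, 0.04, 0.0]]
```

Request:
{"method": "move_arm", "body": {"commands": [[1.3, 3.7, 0, 0], [1.3, 3.7, 0, 0], [1.3, 3.7, 0, 0], [1.3, 3.7, 0, 0], [1.3, 3.7, 0, 0], [1.3, 3.7, 0, 0], [1.3, 3.7, 0, 0], [1.3, 3.7, 0, 0]], "gripper": 7.5}}

```text
time: 8.02
tool_pos: [591.1, -33.1, 138.1]
ee_rot: [-3.138, -0.139, 0.003]
wrist_force: [0.4, 1.9, 0.8]
width: 0.816
grip_force: 0.0
```

Request:
{"method": "move_arm", "body": {"commands": [[1.3, 3.7, 0, 0], [1.3, 3.7, 0, 0], [1.3, 3.7, 0, 0], [0, 0, 0, 0], [0, 0, 0, 0], [0, 0, 0, 0]]}}

```text
time: 8.52
tool_pos: [639.2, -137.9, 137.8]
ee_rot: [-3.137, -0.139, 0.003]
wrist_force: [-0.6, 0.7, 0.6]
width: 0.817
grip_force: 0.0
```

```bash
python3 - <<'E'
from h import *
go(643.8,-139,60)
p,d=arm.camera("top");q,_=arm.camera("scene");cv2.imwrite("pics/t4.png",np.vstack([p[140:330,170:500],q[120:310,130:460]]))
E
```

```text
t 8.5 pos [ 639.2 -137.9  137.8] yaw 5.1 q6 1.15 tilt [-0.002  0.001 -1.   ] F [-0.6  0.7  0.6] w 75.1 g 0.0
2 [[0.23, 0.08, 3.89, 0.0], [0.23, 0.08, 3.89, 0.0]]
```

View pics/t4.png

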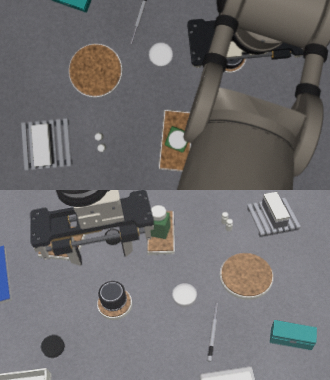

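The box sits on the rack (crop (40,145)), the large round stand is empty, and the gripper is above the lens. Next I descend onto the lens.

Request:
{"method": "move_arm", "body": {"commands": [[0.45, 0.15, 2, 0], [0, 0, 3, 0], [0, 0, 2.5, 0], [0, 0, 0, 0], [0, 0, 0, 0], [0, 0, 0, 0]]}}

```text
time: 9.12
tool_pos: [645.5, -138.9, 65.8]
ee_rot: [3.137, 0.141, 0.004]
wrist_force: [-0.7, -0.1, -0.0]
width: 0.818
grip_force: 0.0
```

```bash
python3 - <<'E'
from h import *
go(643.8,-139,19)
E
```

```text
t 9.1 pos [ 645.5 -138.9   65.8] yaw 5.2 q6 1.15 tilt [ 0.002 -0.001 -1.   ] F [-0.7 -0.1 -0. ] w 75.3 g 0.0
2 [[-0.09, -0.0, 2.34, 0.0], [-0.09, -0.0, 2.34, 0.0]]
```

Request:
{"method": "move_arm", "body": {"commands": [[-0.1, 0, 2.0, 0], [0, 0, 2.0, 0], [0, 0, 0.4, 0], [0, 0, 0, 0], [0, 0, 0, 0], [0, 0, 0, 0]]}}

```text
time: 9.62
tool_pos: [644.9, -139.9, 22.0]
ee_rot: [3.137, 0.139, 0.005]
wrist_force: [0.7, -0.2, 0.1]
width: 0.817
grip_force: 0.0
```

Request:
{"method": "move_arm", "body": {"commands": [[0, 0, 0, 0], [0, 0, 0, 0], [0, 0, 0, 0], [0, 0, 0, 0], [0, 0, 0, 0], [0, 0, 0, 0]], "gripper": 4.5}}

```text
time: 10.12
tool_pos: [643.8, -139.6, 20.3]
ee_rot: [3.138, 0.139, 0.001]
wrist_force: [-0.9, 0.0, 3.3]
width: 0.576
grip_force: 20.0
```

Request:
{"method": "move_arm", "body": {"commands": [[0, 0, -2, 0], [0, 0, -3, 0], [0, 0, -3, 0], [0, 0, -3, 0], [0, 0, -1, 0], [0, 0, 0, 0], [0, 0, 0, 0]]}}

```text
time: 10.7
tool_pos: [643.0, -139.3, 138.6]
ee_rot: [-3.138, -0.139, 0.002]
wrist_force: [-0.4, 0.5, -2.9]
width: 0.572
grip_force: 20.0
```

```bash
python3 - <<'E'
from h import *
go(619.5,150,137,None,3)
E
```

```text
t 10.7 pos [ 643.  -139.3  138.6] yaw 5.1 q6 1.15 tilt [-0.001  0.    -1.   ] F [-0.4  0.5 -2.9] w 52.7 g 20.0
10 [[0.02, -2.9, 0.02, 0.0], [0.02, -2.9, 0.02, 0.0], [0.02, -2.9, 0.02, 0.0], [0.02, -2.9, 0.02, 0.0], [0.02, -2.9, 0.02, 0.0], [0.02, -2.9, 0.02, 0.0], [0.02, -2.9, 0.02, 0.0], [0.02, -2.9, 0.02, 0.0], [0.02, -2.9, 0.02, 0.0], [0.02, -2.9, 0.02, 0.0]]
```

Request:
{"method": "move_arm", "body": {"commands": [[0, -1.9, 0, 0], [0, -2.9, 0, 0], [0, -2.9, 0, 0], [0, -2.9, 0, 0], [0, -2.9, 0, 0], [0, -2.9, 0, 0], [0, -2.9, 0, 0], [0, -2.9, 0, 0]]}}

```text
time: 11.37
tool_pos: [622.0, 82.9, 136.5]
ee_rot: [-3.138, -0.139, 0.009]
wrist_force: [1.1, -0.7, -2.3]
width: 0.573
grip_force: 20.0
```

Request:
{"method": "move_arm", "body": {"commands": [[0.1, -2.9, 0, 0], [0, -2.9, 0, 0], [0, -1.0, 0, 0], [0, 0, 2, 0], [0, 0, 3, 0], [0, 0, 3, 0], [0, 0, 0, 0], [0, 0, 0, 0]]}}

```text
time: 12.03
tool_pos: [616.6, 148.8, 56.7]
ee_rot: [3.138, 0.139, -0.012]
wrist_force: [0.6, -0.3, -2.0]
width: 0.577
grip_force: 20.0
```

```bash
python3 - <<'E'
from h import *
go(619.5,150,20.5,None,3)
E
```

```text
t 12.0 pos [616.6 148.8  56.7] yaw 5.1 q6 1.6 tilt [-0.007 -0.001 -1.   ] F [ 0.6 -0.3 -2. ] w 53.1 g 20.0
2 [[0.16, -0.05, 1.81, 0.0], [0.16, -0.05, 1.81, 0.0]]
```

Request:
{"method": "move_arm", "body": {"commands": [[0, 0, 1.5, 0], [0, 0, 1.5, 0], [0, 0, 0.2, 0], [0, 0, 0, 0], [0, 0, 0, 0], [0, 0, 0, 0]]}}

```text
time: 12.53
tool_pos: [620.0, 149.4, 29.6]
ee_rot: [-3.138, -0.139, -0.004]
wrist_force: [-0.6, -0.1, -2.1]
width: 0.574
grip_force: 20.0
```

```bash
python3 - <<'E'
from h import *
go(619.5,150,20.2,None,3)
E
```

```text
t 12.5 pos [620.  149.4  29.6] yaw 5.1 q6 1.6 tilt [ 0.003  0.    -1.   ] F [-0.6 -0.1 -2.1] w 52.8 g 20.0
1 [[-0.04, -0.06, 0.94, 0.0]]
```

Request:
{"method": "move_arm", "body": {"commands": [[0, -0.05, 0.4, 0], [0, 0, 0.3, 0], [0, 0, 0.1, 0], [0, 0, 0, 0], [0, 0, 0, 0], [0, 0, 0, 0]]}}

```text
time: 13.03
tool_pos: [618.9, 150.0, 20.3]
ee_rot: [3.138, 0.14, 0.001]
wrist_force: [-2.0, 0.7, 3.0]
width: 0.579
grip_force: 20.0
```

Request:
{"method": "move_arm", "body": {"commands": [[0, 0, 0.1, 0], [0, 0, 0, 0], [0, 0, 0, 0]]}}

```text
time: 13.28
tool_pos: [619.0, 150.0, 20.2]
ee_rot: [3.138, 0.14, 0.001]
wrist_force: [-4.1, -0.1, 9.3]
width: 0.578
grip_force: 20.0
```

Contact. I'll release, rise, and head for the eyepiece.

Request:
{"method": "move_arm", "body": {"commands": [[0, 0, 0, 0], [0, 0, 0, 0], [0, 0, 0, 0], [0, 0, 0, 0]], "gripper": 7.5}}

```text
time: 13.62
tool_pos: [618.9, 149.8, 18.6]
ee_rot: [3.138, 0.139, -0.0]
wrist_force: [-0.3, 0.3, 0.2]
width: 0.799
grip_force: 0.0
```

Request:
{"method": "move_arm", "body": {"commands": [[0, 0, -1, 0], [0, 0, -2, 0], [0, 0, -4, 0], [0, 0, -4, 0], [0, 0, -2.5, 0], [0, 0, 0, 0], [0, 0, 0, 0]]}}

```text
time: 14.2
tool_pos: [619.9, 150.0, 156.5]
ee_rot: [-3.138, -0.139, -0.007]
wrist_force: [0.1, -0.7, -0.7]
width: 0.818
grip_force: 0.0
```

```bash
python3 - <<'E'
from h import *
go(465.3,-250.5,150)
E
```

```text
t 14.2 pos [619.9 150.  156.5] yaw 5.1 q6 1.6 tilt [ 0.005  0.    -1.   ] F [ 0.1 -0.7 -0.7] w 75.2 g 0.0
11 [[-1.72, 3.5, 0.05, 0.0], [-1.72, 3.5, 0.05, 0.0], [-1.72, 3.5, 0.05, 0.0], [-1.72, 3.5, 0.05, 0.0], [-1.72, 3.5, 0.05, 0.0], [-1.72, 3.5, 0.05, 0.0], [-1.72, 3.5, 0.05, 0.0], [-1.72, 3.5, 0.05, 0.0], [-1.72, 3.5, 0.05, 0.0], [-1.72, 3.5, 0.05, 0.0], [-1.72, 3.5, 0.05, 0.0]]
```

Request:
{"method": "move_arm", "body": {"commands": [[-1.7, 3.5, 0, 0], [-1.7, 3.5, 0, 0], [-1.7, 3.5, 0, 0], [-1.7, 3.5, 0, 0], [-1.7, 3.5, 0, 0], [-1.7, 3.5, 0, 0], [-1.7, 3.5, 0, 0], [-1.7, 3.5, 0, 0]], "gripper": 6.5}}

```text
time: 14.87
tool_pos: [506.4, -142.2, 152.7]
ee_rot: [-3.137, -0.14, 0.004]
wrist_force: [0.5, 0.1, -0.5]
width: 0.707
grip_force: 0.0
```

Request:
{"method": "move_arm", "body": {"commands": [[-1.8, 3.5, 0, 0], [-1.7, 3.5, 0, 0], [-1.7, 3.5, 0, 0], [0, 0, 0, 0], [0, 0, 0, 0], [0, 0, 0, 0], [0, 0, 0, 0]]}}

```text
time: 15.45
tool_pos: [465.8, -248.9, 153.3]
ee_rot: [-3.137, -0.141, 0.002]
wrist_force: [0.2, 0.0, 0.1]
width: 0.706
grip_force: 0.0
```

```bash
python3 - <<'E'
from h import *
go(465.3,-250.5,95)
E
```

```text
t 15.4 pos [ 465.8 -248.9  153.3] yaw 5.2 q6 0.84 tilt [-0.001  0.001 -1.   ] F [0.2 0.  0.1] w 65.0 g 0.0
2 [[-0.03, 0.08, 2.92, 0.0], [-0.03, 0.08, 2.92, 0.0]]
```

Request:
{"method": "move_arm", "body": {"commands": [[0, 0.15, 2, 0], [0, 0, 2.5, 0], [0, 0, 1.5, 0], [0, 0, 0, 0], [0, 0, 0, 0], [0, 0, 0, 0]]}}

```text
time: 15.95
tool_pos: [466.8, -251.3, 94.9]
ee_rot: [3.137, 0.142, 0.002]
wrist_force: [0.0, 0.1, -0.5]
width: 0.707
grip_force: 0.0
```

```bash
python3 - <<'E'
from h import *
go(465.3,-250.5,38)
q,_=arm.camera("scene");cv2.imwrite("pics/s5.png",cv2.resize(q[90:210,130:290],None,fx=5,fy=5))
E
```

```text
t 15.9 pos [ 466.8 -251.3   94.9] yaw 5.2 q6 0.84 tilt [ 0.001 -0.001 -1.   ] F [ 0.   0.1 -0.5] w 65.1 g 0.0
2 [[-0.07, -0.05, 2.84, 0.0], [-0.07, -0.05, 2.84, 0.0]]
```

View pics/s5.png

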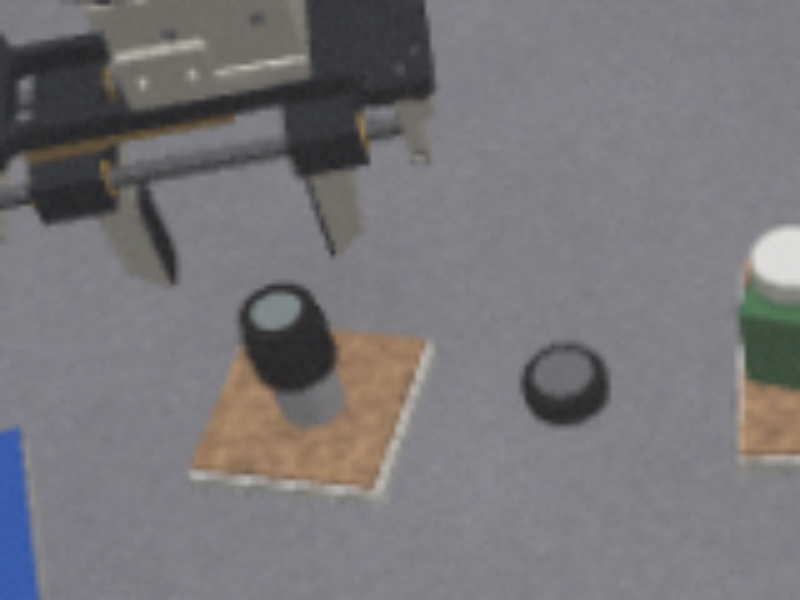

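The eyepiece stands upright at crop (290,350), with the fingertips at about (170,280) and (335,250). Before closing on something this tippy, I'll check its centring by depth in the same view.

```bash
python3 - <<'E'
from h import *
for n in("scene","top"):
    q,d=arm.camera(n);C=cloud(n,d).reshape(-1,3)
    s=arm.observe();p=s["tool_pos"];R=cv2.Rodrigues(s["ee_rot"])[0]
    L=(C-p)@R   # tool coords
    F=L[(L[:,2]>-40)&(L[:,2]<3)&(abs(L[:,0])<25)&(abs(L[:,1])<60)]
    for sg in(-1,1):
        Q=F[F[:,1]*sg>0]
        if len(Q): print(n,sg,len(Q),np.percentile(Q,3,axis=0).round(1),np.percentile(Q,97,axis=0).round(1))
    E=L[(L[:,2]>5)&(L[:,2]<60)&(np.hypot(L[:,0],L[:,1])<50)]
    if len(E):
        print(n,len(E),"eyepiece body y-range",np.percentile(E[:,1],[1,99]).round(1),"x",np.percentile(E[:,0],[1,99]).round(1)); T=E[E[:,2]<24]; print("top",len(T),T.mean(0).round(1))
print(p)
E
```

```text
scene -1 40 [  8.7 -48.9 -39.3] [ 12.1 -32.6 -23. ]
scene 1 59 [ -8.7  32.9 -39.8] [ 11.4  47.3 -23.4]
scene 344 eyepiece body y-range [-18.2  17.1] x [-16.9  17.6]
top 167 [ 0.2 -0.7 18.3]
[ 466.62890012 -251.90675711   95.11136859]
```

Centred within 1 mm. Now descend to TCP z≈31 and grip.

Request:
{"method": "move_arm", "body": {"commands": [[0, -0.1, 2, 0], [0, 0, 2.5, 0], [0, 0, 1.7, 0], [0, 0, 0, 0], [0, 0, 0, 0], [0, 0, 0, 0]]}}

```text
time: 16.6
tool_pos: [466.6, -251.4, 33.3]
ee_rot: [3.137, 0.139, 0.003]
wrist_force: [-0.6, 0.7, 0.1]
width: 0.706
grip_force: 0.0
```

Request:
{"method": "move_arm", "body": {"commands": [[0, 0, 0, 0], [0, 0, 0, 0], [0, 0, 0, 0], [0, 0, 0, 0], [0, 0, 0, 0], [0, 0, 0, 0]], "gripper": 3.0, "newtons": 15}}

```text
time: 17.1
tool_pos: [466.0, -251.0, 32.3]
ee_rot: [3.138, 0.139, 0.001]
wrist_force: [0.2, 0.0, 2.1]
width: 0.41
grip_force: 15.0
```

```bash
python3 - <<'E'
from h import *
go(465.3,-250.5,138)
q,_=arm.camera("scene");cv2.imwrite("pics/s6.png",cv2.resize(q[90:210,130:290],None,fx=5,fy=5))
E
```

```text
t 17.1 pos [ 466.  -251.    32.3] yaw 5.1 q6 0.84 tilt [ 0.001 -0.001 -1.   ] F [0.2 0.  2.1] w 37.7 g 15.0
3 [[-0.02, -0.01, -3.52, 0.0], [-0.02, -0.01, -3.52, 0.0], [-0.02, -0.01, -3.52, 0.0]]
```

View pics/s6.png

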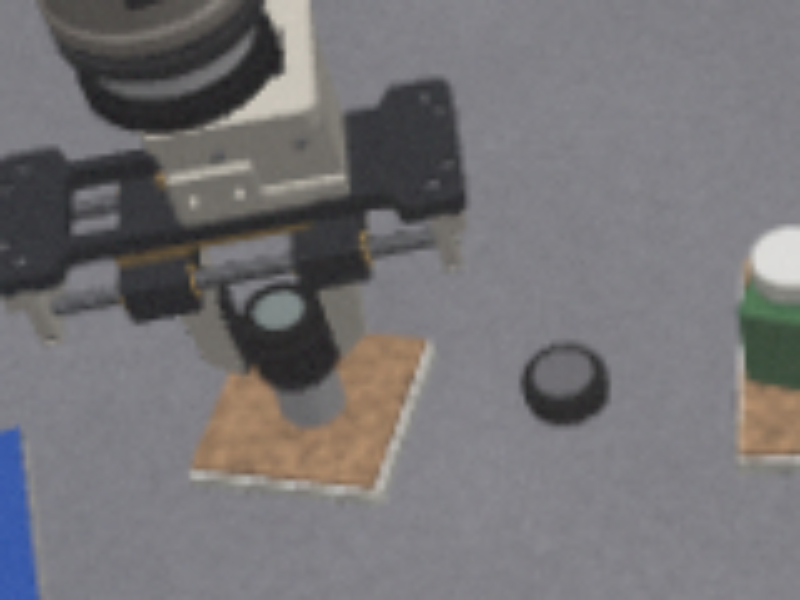

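The gripper holds the eyepiece upright at crop (285,340), with a width of 37.7 mm. Lift.

Request:
{"method": "move_arm", "body": {"commands": [[0, 0, -1, 0], [0, 0, -2, 0], [0, 0, -3, 0], [0, 0, -3, 0], [0, 0, -1.5, 0], [0, 0, 0, 0], [0, 0, 0, 0], [0, 0, 0, 0]]}}

```text
time: 17.82
tool_pos: [465.0, -250.2, 135.9]
ee_rot: [-3.137, -0.139, 0.003]
wrist_force: [-0.8, 0.2, -1.4]
width: 0.411
grip_force: 15.0
```

```bash
python3 - <<'E'
from h import *
go(646.8,-138.6,137,None,3)
E
```

```text
t 17.8 pos [ 465.  -250.2  135.9] yaw 5.1 q6 0.84 tilt [-0.002  0.001 -1.   ] F [-0.8  0.2 -1.4] w 37.9 g 15.0
8 [[2.39, -1.19, -0.02, 0.0], [2.39, -1.19, -0.02, 0.0], [2.39, -1.19, -0.02, 0.0], [2.39, -1.19, -0.02, 0.0], [2.39, -1.19, -0.02, 0.0], [2.39, -1.19, -0.02, 0.0], [2.39, -1.19, -0.02, 0.0], [2.39, -1.19, -0.02, 0.0]]
```

Request:
{"method": "move_arm", "body": {"commands": [[1.2, -0.6, 0, 0], [2.4, -1.2, 0, 0], [2.4, -1.2, 0, 0], [2.4, -1.2, 0, 0], [2.4, -1.2, 0, 0], [2.4, -1.2, 0, 0], [2.4, -1.2, 0, 0], [2.4, -1.2, 0, 0]]}}

```text
time: 18.48
tool_pos: [637.8, -143.3, 134.9]
ee_rot: [-3.137, -0.14, 0.004]
wrist_force: [-0.7, -0.3, -0.7]
width: 0.407
grip_force: 15.0
```

Request:
{"method": "move_arm", "body": {"commands": [[1.2, -0.5, 0, 0], [0, 0, 0, 0], [0, 0, 2, 0], [0, 0, 2.5, 0], [0, 0, 1.5, 0], [0, 0, 0, 0], [0, 0, 0, 0], [0, 0, 0, 0]]}}

```text
time: 19.15
tool_pos: [648.9, -139.4, 77.6]
ee_rot: [3.138, 0.139, 0.001]
wrist_force: [0.1, -0.5, -0.8]
width: 0.409
grip_force: 15.0
```

```bash
python3 - <<'E'
from h import *
go(646.8,-138.6,32.3,None,3)
E
```

```text
t 19.1 pos [ 648.9 -139.4   77.6] yaw 5.1 q6 1.16 tilt [ 0.001 -0.    -1.   ] F [ 0.1 -0.5 -0.8] w 37.6 g 15.0
2 [[-0.1, -0.05, 2.27, 0.0], [-0.1, -0.05, 2.27, 0.0]]
```

Request:
{"method": "move_arm", "body": {"commands": [[-0.15, -0.05, 1.5, 0], [0, 0, 1.5, 0], [0, 0, 0.9, 0], [0, 0, 0, 0], [0, 0, 0, 0], [0, 0, 0, 0], [0, 0, 0, 0]]}}

```text
time: 19.73
tool_pos: [647.8, -139.0, 39.2]
ee_rot: [3.138, 0.139, 0.003]
wrist_force: [-0.6, -0.6, -1.0]
width: 0.407
grip_force: 15.0
```

```bash
python3 - <<'E'
from h import *
go(646.8,-138.6,32.3,None,3)
E
```

```text
t 19.7 pos [ 647.8 -139.    39.2] yaw 5.1 q6 1.16 tilt [ 0.002 -0.001 -1.   ] F [-0.6 -0.6 -1. ] w 37.5 g 15.0
1 [[-0.1, -0.05, 0.69, 0.0]]
```

Request:
{"method": "move_arm", "body": {"commands": [[0, 0, 0.3, 0], [0, 0, 0.2, 0], [0, 0, 0.1, 0], [0, 0, 0, 0], [0, 0, 0, 0], [0, 0, 0, 0]]}}

```text
time: 20.23
tool_pos: [647.3, -138.8, 32.3]
ee_rot: [3.138, 0.139, 0.001]
wrist_force: [-0.4, 1.2, 3.2]
width: 0.412
grip_force: 15.0
```

Request:
{"method": "move_arm", "body": {"commands": [[0, 0, 0.05, 0], [0, 0, 0, 0], [0, 0, 0, 0]]}}

```text
time: 20.48
tool_pos: [647.4, -138.8, 32.3]
ee_rot: [3.138, 0.139, 0.002]
wrist_force: [-1.3, 1.6, 6.2]
width: 0.407
grip_force: 15.0
```

Contact. Release, rise, and head for the bottle.

Request:
{"method": "move_arm", "body": {"commands": [[0, 0, 0, 0], [0, 0, 0, 0], [0, 0, 0, 0], [0, 0, 0, 0]], "gripper": 6.0}}

```text
time: 20.82
tool_pos: [646.8, -138.7, 31.0]
ee_rot: [-3.138, -0.139, 0.001]
wrist_force: [-0.2, 0.8, 0.0]
width: 0.631
grip_force: 0.0
```

Request:
{"method": "move_arm", "body": {"commands": [[0, 0, -1, 0], [0, 0, -2, 0], [0, 0, -3, 0], [0, 0, -4, 0], [0, 0, -2, 0], [0, 0, 0, 0], [0, 0, 0, 0]]}}

```text
time: 21.4
tool_pos: [647.8, -139.0, 153.7]
ee_rot: [3.137, 0.139, 0.006]
wrist_force: [-0.3, 0.1, -1.2]
width: 0.653
grip_force: 0.0
```

```bash
python3 - <<'E'
from h import *
go(472.8,-23.8,150,-22.7)
E
```

```text
t 21.4 pos [ 647.8 -139.   153.7] yaw 5.1 q6 1.16 tilt [ 0.004 -0.001 -1.   ] F [-0.3  0.1 -1.2] w 60.1 g 0.0
6 [[-2.74, -2.17, 0.05, np.float64(0.081)], [-2.9, -1.94, 0.05, np.float64(0.081)], [-3.05, -1.7, 0.05, np.float64(0.081)], [-3.18, -1.45, 0.05, np.float64(0.081)], [-3.28, -1.19, 0.05, np.float64(0.081)], [-3.37, -0.92, 0.05, np.float64(0.081)]]
```

Request:
{"method": "move_arm", "body": {"commands": [[-2.75, -2.15, 0, 0.081], [-2.9, -1.95, 0, 0.081], [-3.05, -1.7, 0, 0.081], [-3.2, -1.45, 0, 0.081], [-3.3, -1.2, 0, 0.081], [-3.35, -0.9, 0, 0.081], [0, 0, 0, 0], [0, 0, 0, 0]], "gripper": 7.0}}

```text
time: 22.07
tool_pos: [470.0, -22.8, 150.8]
ee_rot: [3.08, -0.617, -0.003]
wrist_force: [0.4, 0.0, 1.0]
width: 0.761
grip_force: 0.0
```

Request:
{"method": "move_arm", "body": {"commands": [[0, 0, 2.0, 0], [0, 0, 2.5, 0], [0, 0, 0.5, 0], [0, 0, 0, 0], [0, 0, 0, 0], [0, 0, 0, 0]]}}

```text
time: 22.57
tool_pos: [472.7, -24.2, 102.2]
ee_rot: [3.08, -0.62, 0.002]
wrist_force: [0.5, 0.0, 0.3]
width: 0.766
grip_force: 0.0
```

```bash
python3 - <<'E'
from h import *
go(472.8,-23.8,20,-22.7)
q,d=arm.camera("scene");C=cloud("scene",d).reshape(-1,3)
s=arm.observe();p=s["tool_pos"];R=cv2.Rodrigues(s["ee_rot"])[0];L=(C-p)@R
F=L[(L[:,2]>-40)&(L[:,2]<3)&(abs(L[:,0])<25)&(abs(L[:,1])<60)]
for sg in(-1,1):
    Q=F[F[:,1]*sg>0];print(sg,len(Q),np.percentile(Q,3,axis=0).round(1),np.percentile(Q,97,axis=0).round(1))
E=L[(L[:,2]>p[2]-88)&(L[:,2]<p[2]-78)&(np.hypot(L[:,0],L[:,1])<40)];print("cap",len(E),E.mean(0).round(1),rect(E))
cv2.imwrite("pics/s7.png",cv2.resize(q[80:220,210:370],None,fx=5,fy=4))
E
```

```text
t 22.6 pos [472.7 -24.2 102.2] yaw -22.8 q6 1.76 tilt [ 0.001 -0.    -1.   ] F [0.5 0.  0.3] w 70.5 g 0.0
3 [[-0.01, -0.01, 2.74, np.float64(-0.0)], [-0.01, -0.01, 2.74, np.float64(-0.0)], [-0.01, -0.01, 2.74, np.float64(-0.0)]]
-1 37 [  5.4 -52.2 -39.3] [ 12.8 -36.  -25.1]
1 59 [ -6.4  34.4 -39.7] [ 12.   50.1 -22.4]
cap 164 [ 2.5 -0.5 19. ] (array([1. , 0.1]), array([35.3, 33.5]), 66.4)
```

View pics/s7.png

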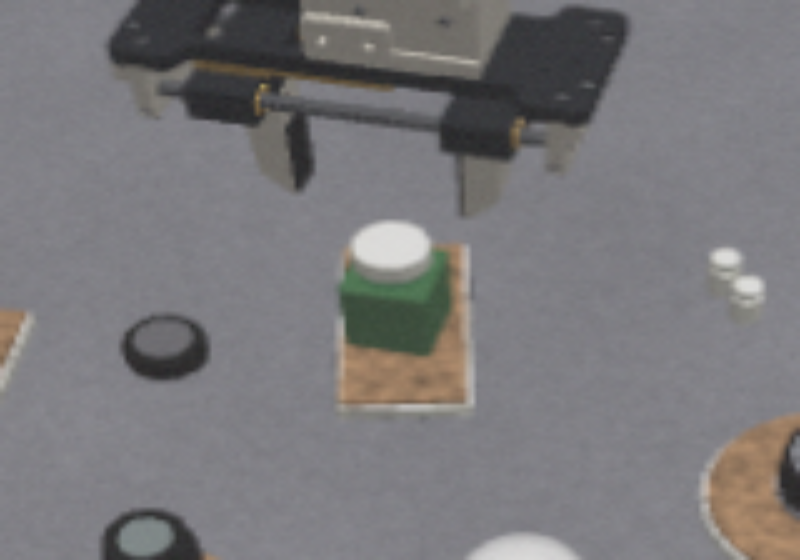

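The gripper is centred over the bottle (crop (400,280)), with its fingers parallel to the bottle's faces. I stop at TCP z≈28 so the palm clears the cap.

Request:
{"method": "move_arm", "body": {"commands": [[0, 0, 2, 0], [0, 0, 3, 0], [0, 0, 2.2, 0], [0, 0, 0, 0], [0, 0, 0, 0], [0, 0, 0, 0]]}}

```text
time: 23.12
tool_pos: [472.9, -24.0, 30.9]
ee_rot: [3.08, -0.62, 0.004]
wrist_force: [1.1, -0.0, 0.8]
width: 0.763
grip_force: 0.0
```

Request:
{"method": "move_arm", "body": {"commands": [[0, 0, 0, 0], [0, 0, 0, 0], [0, 0, 0, 0], [0, 0, 0, 0], [0, 0, 0, 0], [0, 0, 0, 0]], "gripper": 3.4, "newtons": 20}}

```text
time: 23.62
tool_pos: [471.9, -23.8, 29.8]
ee_rot: [3.08, -0.62, 0.001]
wrist_force: [-1.3, -0.4, 3.8]
width: 0.456
grip_force: 20.0
```

Request:
{"method": "move_arm", "body": {"commands": [[0, 0, -1, 0], [0, 0, -2, 0], [0, 0, -3, 0], [0, 0, -3, 0], [0, 0, -2, 0], [0, 0, 0, 0], [0, 0, 0, 0]]}}

```text
time: 24.2
tool_pos: [471.9, -23.7, 139.8]
ee_rot: [3.08, -0.62, 0.003]
wrist_force: [-0.8, -0.4, -2.5]
width: 0.452
grip_force: 20.0
```

```bash
python3 - <<'E'
from h import *
go(463.5,-252.3,137,-16,3)
E
```

```text
t 24.2 pos [471.9 -23.7 139.8] yaw -22.8 q6 1.76 tilt [ 0.002 -0.    -1.   ] F [-0.8 -0.4 -2.5] w 41.6 g 20.0
8 [[1.01, 2.68, 0.04, np.float64(-0.015)], [0.97, 2.69, 0.04, np.float64(-0.015)], [0.93, 2.7, 0.04, np.float64(-0.015)], [0.89, 2.72, 0.04, np.float64(-0.015)], [0.85, 2.73, 0.04, np.float64(-0.015)], [0.81, 2.74, 0.04, np.float64(-0.015)], [0.77, 2.75, 0.04, np.float64(-0.015)], [0.73, 2.77, 0.04, np.float64(-0.015)]]
```

Request:
{"method": "move_arm", "body": {"commands": [[0.5, 1.3, 0, 0], [1.0, 2.7, 0, -0.017], [0.95, 2.7, 0, -0.017], [0.9, 2.7, 0, -0.017], [0.9, 2.7, 0, -0.017], [0.85, 2.75, 0, -0.017], [0.8, 2.75, 0, -0.017], [0.8, 2.75, 0, -0.016]]}}

```text
time: 24.87
tool_pos: [463.6, -238.6, 137.1]
ee_rot: [-3.109, 0.436, 0.006]
wrist_force: [0.2, -0.5, -2.5]
width: 0.451
grip_force: 20.0
```

Request:
{"method": "move_arm", "body": {"commands": [[0.4, 1.4, 0, 0], [0, 0, 0, 0], [0, 0, 2, 0], [0, 0, 2.5, 0], [0, 0, 1.5, 0], [0, 0, 0, 0], [0, 0, 0, 0], [0, 0, 0, 0]]}}

```text
time: 25.53
tool_pos: [465.4, -252.1, 79.9]
ee_rot: [3.111, -0.436, 0.001]
wrist_force: [0.9, 0.4, -2.3]
width: 0.456
grip_force: 20.0
```

```bash
python3 - <<'E'
from h import *
go(463.3,-252.3,29.8,-16,3)
E
```

```text
t 25.5 pos [ 465.4 -252.1   79.9] yaw -16.0 q6 1.21 tilt [ 0. -0. -1.] F [ 0.9  0.4 -2.3] w 41.9 g 20.0
2 [[-0.1, 0.04, 2.51, np.float64(0.0)], [-0.1, 0.04, 2.51, np.float64(0.0)]]
```

Request:
{"method": "move_arm", "body": {"commands": [[-0.15, 0, 1.5, 0], [0, 0, 1.5, 0], [0, 0, 1.3, 0], [0, 0, 0, 0], [0, 0, 0, 0], [0, 0, 0, 0], [0, 0, 0, 0]]}}

```text
time: 26.12
tool_pos: [464.3, -252.6, 37.8]
ee_rot: [3.11, -0.437, 0.003]
wrist_force: [-0.1, -0.0, -1.5]
width: 0.451
grip_force: 20.0
```

```bash
python3 - <<'E'
from h import *
go(463.3,-252.3,29.8,-16,3)
E
```

```text
t 26.1 pos [ 464.3 -252.6   37.8] yaw -16.0 q6 1.21 tilt [ 0.002 -0.002 -1.   ] F [-0.1 -0.  -1.5] w 41.5 g 20.0
1 [[-0.11, 0.0, 0.8, np.float64(0.0)]]
```

Request:
{"method": "move_arm", "body": {"commands": [[0, 0, 0.4, 0], [0, 0, 0.2, 0], [0, 0, 0.1, 0], [0, 0, 0, 0], [0, 0, 0, 0], [0, 0, 0, 0]]}}

```text
time: 26.62
tool_pos: [463.5, -252.1, 29.8]
ee_rot: [3.111, -0.437, 0.0]
wrist_force: [-1.6, 0.6, 4.6]
width: 0.452
grip_force: 20.0
```

Request:
{"method": "move_arm", "body": {"commands": [[0, 0, 0.05, 0], [0, 0, 0, 0], [0, 0, 0, 0]]}}

```text
time: 26.87
tool_pos: [463.6, -252.2, 29.8]
ee_rot: [3.111, -0.437, 0.001]
wrist_force: [-2.9, 1.2, 10.4]
width: 0.456
grip_force: 20.0
```

Contact. Release, rise, and return to the slide box on the rack.

Request:
{"method": "move_arm", "body": {"commands": [[0, 0, 0, 0], [0, 0, 0, 0], [0, 0, 0, 0], [0, 0, 0, 0]], "gripper": 6.5}}

```text
time: 27.2
tool_pos: [463.5, -252.1, 28.7]
ee_rot: [-3.111, 0.437, 0.0]
wrist_force: [-0.2, -0.9, -0.3]
width: 0.682
grip_force: 0.0
```

Request:
{"method": "move_arm", "body": {"commands": [[0, 0, -1, 0], [0, 0, -2, 0], [0, 0, -3, 0], [0, 0, -4, 0], [0, 0, -2, 0], [0, 0, 0, 0], [0, 0, 0, 0]]}}

```text
time: 27.78
tool_pos: [464.1, -252.5, 150.6]
ee_rot: [3.109, -0.437, 0.005]
wrist_force: [-0.5, 0.6, -0.0]
width: 0.709
grip_force: 0.0
```

```bash
python3 - <<'E'
from h import *
go(461.7,254.5,145,5.1)
E
```

```text
t 27.8 pos [ 464.1 -252.5  150.6] yaw -16.0 q6 1.21 tilt [ 0.003 -0.002 -1.   ] F [-0.5  0.6 -0. ] w 65.3 g 0.0
13 [[-1.09, -3.74, 0.03, np.float64(-0.028)], [-0.99, -3.77, 0.03, np.float64(-0.028)], [-0.88, -3.8, 0.03, np.float64(-0.028)], [-0.77, -3.82, 0.03, np.float64(-0.028)], [-0.66, -3.84, 0.03, np.float64(-0.028)], [-0.55, -3.86, 0.03, np.float64(-0.028)], [-0.44, -3.87, 0.03, np.float64(-0.028)], [-0.33, -3.89, 0.03, np.float64(-0.028)], [-0.22, -3.89, 0.03, np.float64(-0.028)], [-0.11, -3.9, 0.03, np.float64(-0.028)], [-0.0, -3.9, 0.03, np.float64(-0.028)], [0.11, -3.9, 0.03, np.float64(-0.028)], [0.22, -3.89, 0.03, np.float64(-0.028)]]
```

Request:
{"method": "move_arm", "body": {"commands": [[-1.1, -3.75, 0, -0.028], [-1.0, -3.75, 0, -0.028], [-0.9, -3.8, 0, -0.028], [-0.75, -3.8, 0, -0.028], [-0.65, -3.85, 0, -0.028], [-0.55, -3.85, 0, -0.028], [-0.45, -3.85, 0, -0.028], [-0.35, -3.9, 0, -0.028]]}}

```text
time: 28.45
tool_pos: [460.6, 61.2, 147.7]
ee_rot: [3.14, -0.085, -0.004]
wrist_force: [0.3, -0.7, -0.3]
width: 0.707
grip_force: 0.0
```

Request:
{"method": "move_arm", "body": {"commands": [[-0.2, -3.9, 0, -0.028], [-0.1, -3.9, 0, -0.028], [0, -3.9, 0, -0.028], [0.1, -3.9, 0, -0.028], [0.2, -3.9, 0, -0.028], [0, 0, 0, 0], [0, 0, 0, 0], [0, 0, 0, 0]]}}

```text
time: 29.12
tool_pos: [460.9, 254.1, 147.6]
ee_rot: [3.137, 0.134, -0.004]
wrist_force: [-0.7, -0.0, -0.6]
width: 0.707
grip_force: 0.0
```

```bash
python3 - <<'E'
from h import *
go(461.7,254.5,65,5.1)
p,_=arm.camera("top");q,_=arm.camera("scene");cv2.imwrite("pics/t8.png",np.hstack([p[140:330,190:500],q[120:310,140:440]]))
E
```

```text
t 29.1 pos [460.9 254.1 147.6] yaw 4.9 q6 1.84 tilt [-0.003 -0.002 -1.   ] F [-0.7 -0.  -0.6] w 65.0 g 0.0
3 [[0.04, -0.02, 2.75, np.float64(-0.001)], [0.04, -0.02, 2.75, np.float64(-0.001)], [0.04, -0.02, 2.75, np.float64(-0.001)]]
```

View pics/t8.png

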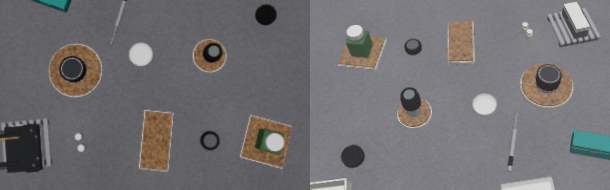

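The lens, eyepiece and bottle stand upright on their own stands, the long stand is free and the gripper is above the rack. Next I pick up the slide box.

Request:
{"method": "move_arm", "body": {"commands": [[0, 0, 3, 0], [0, 0, 3.5, 0], [0, 0, 3.5, 0], [0, 0, 2.2, 0], [0, 0, 0.5, 0], [0, 0, 0, 0], [0, 0, 0, 0], [0, 0, 0, 0]]}}

```text
time: 29.88
tool_pos: [463.3, 254.6, 23.6]
ee_rot: [-3.138, -0.132, -0.005]
wrist_force: [0.8, 0.6, 0.4]
width: 0.709
grip_force: 0.0
```

Request:
{"method": "move_arm", "body": {"commands": [[0, 0, 0, 0], [0, 0, 0, 0], [0, 0, 0, 0], [0, 0, 0, 0], [0, 0, 0, 0], [0, 0, 0, 0]], "gripper": 2.5}}

```text
time: 30.38
tool_pos: [461.9, 254.6, 22.1]
ee_rot: [3.139, 0.133, 0.0]
wrist_force: [-0.4, -0.3, 2.2]
width: 0.363
grip_force: 20.0
```

Request:
{"method": "move_arm", "body": {"commands": [[0, 0, -1, 0], [0, 0, -2, 0], [0, 0, -3, 0], [0, 0, -3, 0], [0, 0, -2.5, 0], [0, 0, 0, 0], [0, 0, 0, 0]]}}

```text
time: 30.97
tool_pos: [462.5, 254.9, 138.6]
ee_rot: [-3.138, -0.133, -0.005]
wrist_force: [-0.1, -0.5, -1.3]
width: 0.364
grip_force: 20.0
```

```bash
python3 - <<'E'
from h import *
go(468.5,-21.9,137,-6,3)
E
```

```text
t 31.0 pos [462.5 254.9 138.6] yaw 4.9 q6 1.84 tilt [ 0.003  0.001 -1.   ] F [-0.1 -0.5 -1.3] w 33.5 g 20.0
10 [[-0.18, 2.76, 0.01, np.float64(0.019)], [-0.12, 2.77, 0.01, np.float64(0.019)], [-0.07, 2.77, 0.01, np.float64(0.019)], [-0.02, 2.77, 0.01, np.float64(0.019)], [0.03, 2.77, 0.01, np.float64(0.019)], [0.09, 2.77, 0.01, np.float64(0.019)], [0.14, 2.76, 0.01, np.float64(0.019)], [0.19, 2.76, 0.01, np.float64(0.019)], [0.24, 2.76, 0.01, np.float64(0.019)], [0.3, 2.75, 0.01, np.float64(0.019)]]
```

Request:
{"method": "move_arm", "body": {"commands": [[-0.1, 1.4, 0, 0], [-0.2, 2.75, 0, 0.019], [-0.1, 2.75, 0, 0.019], [-0.1, 2.75, 0, 0.019], [0, 2.75, 0, 0.019], [0, 2.75, 0, 0.019], [0.1, 2.75, 0, 0.019], [0.15, 2.75, 0, 0.019]]}}

```text
time: 31.63
tool_pos: [464.5, 46.7, 135.5]
ee_rot: [-3.141, 0.077, 0.005]
wrist_force: [0.6, 0.6, -1.2]
width: 0.371
grip_force: 20.0
```

Request:
{"method": "move_arm", "body": {"commands": [[0.2, 2.75, 0, 0.019], [0.25, 2.75, 0, 0.019], [0.2, 1.4, 0, 0.019], [0, 0, 2, 0], [0, 0, 3, 0], [0, 0, 2, 0], [0, 0, 0, 0], [0, 0, 0, 0]]}}

```text
time: 32.3
tool_pos: [466.5, -21.1, 65.6]
ee_rot: [-3.137, 0.165, 0.007]
wrist_force: [-0.6, -0.3, -0.7]
width: 0.366
grip_force: 20.0
```

```bash
python3 - <<'E'
from h import *
go(468.5,-21.9,22,-6,3)
q,d=arm.camera("scene");C=cloud("scene",d).reshape(-1,3);z=arm.observe()["tool_pos"][2]-22+50
E=C[(abs(C[:,2]-z)<8)&(abs(C[:,0]-468)<70)&(abs(C[:,1]+22)<40)];print(z,len(E),rect(E))
go(468.5,-21.9,22,-6,3)
E
```

```text
t 32.3 pos [466.5 -21.1  65.6] yaw -6.0 q6 1.47 tilt [-0.004  0.001 -1.   ] F [-0.6 -0.3 -0.7] w 33.7 g 20.0
2 [[0.11, 0.03, 2.18, np.float64(-0.0)], [0.11, 0.03, 2.18, np.float64(-0.0)]]
94.79864676107393 495 (array([470. , -18.6]), array([85.2, 62.5]), -24.8)
t 32.4 pos [467.7 -21.3  66.8] yaw -6.0 q6 1.47 tilt [-0.001  0.    -1.   ] F [ 0.8  0.  -1.3] w 33.6 g 20.0
2 [[0.05, 0.03, 2.24, np.float64(-0.0)], [0.05, 0.03, 2.24, np.float64(-0.0)]]
```

Request:
{"method": "move_arm", "body": {"commands": [[0, 0.05, 1.5, 0], [0, 0, 1.5, 0], [0, 0, 0.8, 0], [0, 0, 0, 0], [0, 0, 0, 0], [0, 0, 0, 0], [0, 0, 0, 0]]}}

```text
time: 32.93
tool_pos: [468.7, -22.0, 29.9]
ee_rot: [3.137, -0.165, 0.003]
wrist_force: [-0.5, 0.4, -0.8]
width: 0.368
grip_force: 20.0
```

```bash
python3 - <<'E'
from h import *
go(468.5,-21.9,22,-6,3)
E
```

```text
t 32.9 pos [468.7 -22.   29.9] yaw -6.0 q6 1.47 tilt [ 0.002 -0.    -1.   ] F [-0.5  0.4 -0.8] w 33.8 g 20.0
1 [[-0.02, -0.01, 0.79, np.float64(-0.0)]]
```

Request:
{"method": "move_arm", "body": {"commands": [[0, 0, 0.4, 0], [0, 0, 0.2, 0], [0, 0, 0.1, 0], [0, 0, 0, 0], [0, 0, 0, 0], [0, 0, 0, 0]]}}

```text
time: 33.43
tool_pos: [467.9, -21.9, 22.1]
ee_rot: [3.137, -0.165, -0.0]
wrist_force: [-2.0, -0.7, 3.4]
width: 0.369
grip_force: 20.0
```

Request:
{"method": "move_arm", "body": {"commands": [[0, 0, 0.05, 0], [0, 0, 0, 0], [0, 0, 0, 0]]}}

```text
time: 33.68
tool_pos: [467.9, -21.9, 22.0]
ee_rot: [3.137, -0.165, 0.0]
wrist_force: [-3.7, -0.2, 9.2]
width: 0.364
grip_force: 20.0
```

Request:
{"method": "move_arm", "body": {"commands": [[0, 0, 0, 0], [0, 0, 0, 0], [0, 0, 0, 0], [0, 0, 0, 0]], "gripper": 6.0}}

```text
time: 34.02
tool_pos: [468.0, -21.9, 21.2]
ee_rot: [3.137, -0.165, -0.0]
wrist_force: [0.5, 0.8, 0.4]
width: 0.607
grip_force: 0.0
```

Request:
{"method": "move_arm", "body": {"commands": [[0, 0, -1, 0], [0, 0, -2, 0], [0, 0, -4, 0], [0, 0, -4, 0], [0, 0, -4, 0], [0, 0, -3, 0], [0, -4, 0, 0], [0, -4, 0, 0]]}}

```text
time: 34.68
tool_pos: [477.8, 57.0, 203.7]
ee_rot: [3.137, -0.173, 0.008]
wrist_force: [0.4, 0.2, -1.0]
width: 0.654
grip_force: 0.0
```

Request:
{"method": "move_arm", "body": {"commands": [[0, -4, 0, 0], [0, -4, 0, 0], [0, -4, 0, 0], [0, -4, 0, 0], [0, -4, 0, 0], [0, -3, 0, 0], [0, 0, 0, 0], [0, 0, 0, 0]]}}

```text
time: 35.35
tool_pos: [500.0, 287.8, 200.5]
ee_rot: [3.137, -0.16, -0.002]
wrist_force: [0.6, -0.4, -0.6]
width: 0.656
grip_force: 0.0
```

```bash
python3 - <<'E'
from h import *
obj={"lens":(620,150,48,27),"eyepiece":(647,-139,78,24),"bottle":(463.5,-252,84,30),"slidebox":(468.5,-22,50,55)}
for n in("scene","top"):
    p8,d=arm.camera(n);cv2.imwrite(f"pics/{n}9.png",p8);p=p8.astype(int);C=cloud(n,d)
    for k,(x,y,zt,r) in obj.items():
        near=np.hypot(C[...,0]-x,C[...,1]-y)
        v,u=np.where((p[...,2]-p[...,0]>25)&(C[...,2]<30)&(near<75)&(d>0));P=ray(n,np.c_[u,v],14)
        T=C[(abs(C[...,2]-zt)<7)&(near<r)]
        print(n,k,"stand",rect(P),np.round(cv2.minEnclosingCircle(np.float32(P[:,:2]))[0],1),"top",len(T),rect(T),"z",T[:,2].mean().round(1))
cv2.imwrite("pics/f.png",cv2.resize(np.hstack([cv2.imread("pics/top9.png")[150:330,180:500],cv2.imread("pics/scene9.png")[100:280,140:460]]),None,fx=1.25,fy=1.25))
E
```

```text
scene lens stand (array([619.9, 148.2]), array([111.1, 110.2]), 81.1) [620.1 148.3] top 415 (array([619.7, 148.9]), array([53.2, 49.2]), -12.5) z 48.2
scene eyepiece stand (array([ 651.7, -139.8]), array([67., 60.]), -81.8) [ 647.7 -140.2] top 235 (array([ 645.2, -140. ]), array([34.3, 33. ]), 34.4) z 77.7
scene bottle stand (array([ 464.2, -254. ]), array([89. , 88.8]), 74.3) [ 465.6 -253.6] top 174 (array([ 465.4, -252. ]), array([35. , 33.6]), 0.2) z 82.6
scene slidebox stand (array([470.1, -23.1]), array([120.1,  58. ]), -5.7) [470.1 -22.9] top 433 (array([468., -21.]), array([85.9, 33.6]), -5.9) z 49.7
top lens stand (array([619. , 151.8]), array([110.7, 110.3]), 89.4) [618.4 151.4] top 482 (array([618.9, 151.3]), array([50.9, 48.5]), -89.1) z 49.4
top eyepiece stand (array([ 644.7, -137.9]), array([67. , 66.1]), -1.6) [ 645.4 -137.4] top 242 (array([ 644.2, -137.5]), array([34.1, 33.2]), -61.7) z 78.7
top bottle stand (array([ 462. , -251.2]), array([89.3, 89.2]), 73.8) [ 462.4 -250.8] top 269 (array([ 464. , -249.3]), array([34.7, 33.9]), 14.5) z 84.2
top slidebox stand (array([466.9, -20.6]), array([121.1,  58.6]), -6.3) [466.7 -21. ] top 711 (array([466.8, -19.9]), array([84.3, 34.1]), -5.5) z 50.6
```

View pics/f.png

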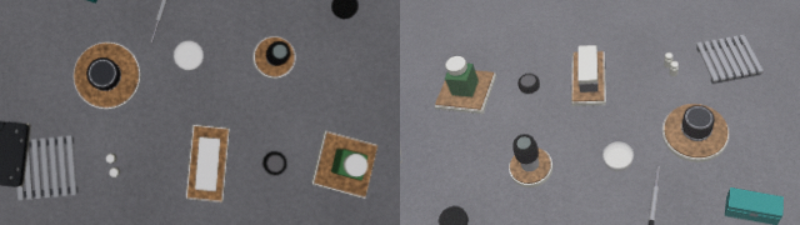

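All four are upright and within about 3 mm of the centre of their own stands. The rack is empty and the gripper touches nothing.

```bash
python3 -c "
from station import arm
print(arm.job_done())"
```

```text
the job is handed in; nothing more can be done
None
```

The job is handed in: all four accessories stand upright on their matching stands, within about 3 mm of centre in both camera views, the rack is empty, and the arm finished at about 35 s of the 138 s allowed.

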